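# Shim the rocking stirrer

## Robot

A 6-joint arm with a two-finger parallel gripper is mounted at the origin on a cart in front of the work surface, level with it; the furniture and walls round the work are solid. World frame = base frame: x ahead of the robot, y to its left, z up, the work surface at z = 0. Lengths are in m, angles in rad, forces in N, time in s.
With the tool pointing down it reaches from about 0.25 to 0.725 m from the base axis. Payload 4 kg.
Tool frame: the origin (TCP) lies between the finger pads; the fingertips stand 11 mm ahead of it and the grasp point (between the pads) lies 8 mm behind it (bot.tip_extent is the distance from the TCP to the fingertips, in m); z points along the fingers, y is the line along which they close (so a half turn about z gives the same grasp; the last joint's range is limited). The gripper opens to 85 mm and grips with 20 to 120 N. Pads are 22 mm wide; open, the fingers measure 114 mm over their backs; the gripper's body (76 mm by 85 mm) begins 54 mm behind the grasp point. The pads swing forward as they close: fully open they stand 13 mm farther back than shut.
Start: joints at [1.219, 0.241, 0.005, 1.335, 0, 1.571], TCP at [0.172, 0.469, 0.242] pointing down, gripper open.
Joint ranges: [-2.72, 2.72], [-1.05, 1.87], [-1.09, 1.28], [-1.99, 2.15], [-1.42, 1.44], [-3.14, 3.14]. Speed limits (rad/s): [2.79, 2.79, 3.14, 3.14, 3.14, 3.14].

## Interface

Orientations are given as a unit quaternion [x, y, z, w].
In Python, from workcell import bot gives the robot as it stands. The module is installed in compiled form; this text tells all that it offers.
- The arm moves only by the tool drive_tool, never from a script. Its argument "rows" is a list of rows, each an object of numbers: "dx", "dy", "dz": the shift along the tool's x, y, z in units of 50 mm (1.0 is 50 mm); "wx", "wy", "wz": the turn, a rotation vector about the tool's x, y, z in units of 5 degrees (1.0 is 5 degrees); "hand": the finger opening in mm, from 0 to 85.4. A call has 1 to 20 rows; each row is the pose to reach, as a shift and turn from the pose commanded when the call began, along the tool's axes at that moment; what a row does not reach only later rows make up. A row lasts 1/10 s, in which the tool goes at most 50 mm and 8.59 degrees, less where a joint would pass 70% of its speed; a pose out of reach is approached as far as the arm can. A call with a gripper value outside its range is refused whole. The fingers move at their own pace and stop on an object; the grip force is fixed at half the most. Time passes only in rows, so rows that repeat a pose let the fingers close. It gives the time, the measured TCP pose, the force, the opening and the grip force at its end, in the units of the state.
- bot.get_obs(): the state, without advancing time (a new reading comes with each control period).
- bot.camera(name): name is "scene" or "top" or "wrist"; returns the picture (400x640x3 uint8, red, green, blue); there is no depth.
- bot.get_calibration(name): a dict with "vfov" (degrees; the focal length in pixels is half the picture's height over the tangent of half this angle, whatever the lens; pixels are square), "cx", "cy" (the principal point, pixels), "k1" (the pictures are not rectified: a ray, as slopes to the right and down, at radius r is drawn at 1 + k1 r^2 times it, then the intrinsics apply), "origin" and "rotation" of the camera in the world; the wrist camera has in their place "mount" (4x4, takes a point from camera to tool coordinates, whose origin is the TCP and whose axes are the flange's). Camera axes: x right, y up, looking along -z (the intrinsics and any distortion apply to the point x, -y, -z); pixel columns grow to the right and rows downward; lengths in m; the calibration is good to about 2 mm. A picture is of the moment at which its call begins: read the wrist's pose just before it. get_calibration takes no time and is no camera call.
- bot.job_done(): hands the job in; it is judged then, once.
Trained networks look in the newest picture that a camera, given by its name, has taken for a name from the list of things; names that differ only in an ending like _2 or _b are one class to them, and where a whole thing is asked for, a point or a joint stands for the part that bears it (a point fixed in the world has none). Each returns a list of dicts, best first, with "score" (0 to 1); they miss things now and then, are a little off and sometimes report something else, mostly with a low value. They report only what shows in the picture. A call takes as long as a camera call. They do not tell look-alikes from the thing itself.
- bot.look_for(camera, thing): "extent" ([centre column, centre row, width, height] in pixels, round what is visible of it).
- bot.outline_of(camera, thing): "region" (400x640 bool, what is visible of it) and "extent" ([centre column, centre row, width, height] in pixels, round what is visible of it).
The state is a dict: "clock": time; "joint_pos": joint angles; "joint_vel": joint speeds; "tau": joint torques, N m; "eef_pos": TCP position; "tool_rot": TCP orientation; "ft_force": force on the tool from outside, world axes, zero at the start; "ft_torque": the same for the moment, N m; "grip_width": finger opening in m; "grasp_force": force on a finger pad.
Only numpy, scipy, OpenCV 4.12 (cv2) and the standard library are available. Lean on these libraries where they do the work, as an engineer would, in place of code of your own. Each camera call takes 0.05 s, during which the arm holds its last target. There are 200 camera calls.

## Task

The magnetic stirrer rocks because its right front foot has lost its rubber pad. With the fingers, push the yellow wedge along the worktop, thin end first, under that bare foot until it is snug and the stirrer can no longer rock, then press firmly down on the orange dot above that foot to check that it stays level, and take the hand away. Do not pick anything up, shove the stirrer out of its place or disturb the other things.

Things in the scene. Friction and masses are not known exactly. Their poses are not given: they have to be found in the camera images.
- stirrer: loose white magnetic stirrer, 2 kg, 156 mm square; flat top 66 mm, underside 20 mm above the worktop. Origin: centre of the square at worktop height; x to its back (knobs and display are on the -x front), y to its left. Feet at x, y = +-55 mm; the right front one (-55, -55) lacks its pad. It stands level on the others
- bare_foot (a point): lowest point of the bare right front foot, a round-ended steel stub 16 mm across; 8 mm above the worktop while the stirrer stands level. A push of 1 to 2 N down on this corner rocks the stirrer over by about 0.1 rad until the stub meets the worktop
- orange_dot (a point): centre of the orange dot (18 mm) on the stirrer's top, straight above the bare foot
- wedge: loose yellow wedge with black lines across its ramp, 90 g, 110 x 40 mm. Origin: centre of its underside; x points to the thin end (x = +55 mm, 2 mm thick); upright back face at x = -55 mm, 22 mm high. The straight ramp meets the bare foot when that is at about x = +22 mm; pushed further it jams: resistance rises from under 2 N to over 6 N within a few mm
- petri_dishes: bystander: stack of clear dishes, 67 mm across, 47 mm high; origin at the centre of its underside
- dark_bottle: bystander: dark glass bottle with a white cap, 40 mm across, 100 mm high; origin at the centre of its underside
- sample_cup: bystander: white cup with a red lid, 56 mm across, 65 mm high; origin at the centre of its underside. Left of it stands a fixed water bath 0.41 m high (beyond x = 0.42, y = 0.40 m); go round its right side
Not all that is in view belongs to the job. Several things have the shape of the wedge; the one meant has the colours described above.

How it is judged:
By the outcome, as a careful person would: the job done as asked, in the order asked, and still so for the second after the job is handed in, with the robot touching nothing.
It also fails if it takes over 53 s, if anything falls off the work surface, if the arm or the gripper's body presses on something with over 40 N, if the wrist force passes 120 N, or if a joint passes its speed limit or range.

## Working session

There is one attempt and no reset: what is moved stays moved. The work goes in short steps, Python scripts to look and compute and a tool call to move; the robot and the scene stay as the last step left them, time stands still between calls to the robot, and variables do not carry over. Pictures are saved under pics/ and viewed, at most 10 in all, crops included, and the job is handed in when it is done.

Besides the shell and the picture viewer there is one more tool, called after ">>>" in YAML: its name, and indented under it one key for each argument. drive_tool: Moves the arm, as the interface text tells. Its arguments: {"type":"object","properties":{"rows":{"type":"array","items":{"type":"object","properties":{"dx":{"type":"number"},"dy":{"type":"number"},"dz":{"type":"number"},"wx":{"type":"number"},"wy":{"type":"number"},"wz":{"type":"number"},"hand":{"type":"number"}}}}},"required":["rows"]}

```bash
mkdir -p pics; cat > h.py <<'E'
import numpy as np, cv2
from scipy.spatial.transform import Rotation as R
from workcell import bot
def cam(name):
    c=bot.get_calibration(name); f=200/np.tan(np.radians(c['vfov'])/2)
    if 'mount' in c:
        o=bot.get_obs(); T=np.eye(4); T[:3,:3]=R.from_quat(o['tool_rot']).as_matrix(); T[:3,3]=o['eef_pos']; M=T@np.array(c['mount'])
        return f,c,M[:3,3],M[:3,:3]
    return f,c,np.array(c['origin']),np.array(c['rotation'])
def ray(C,px):
    f,c,o,r=C; px=np.atleast_2d(px).astype(float)
    d=np.stack([(px[:,0]-c['cx'])/f,(px[:,1]-c['cy'])/f],1); u=d.copy()
    for _ in range(20): u=d/(1+c['k1']*(u**2).sum(1,keepdims=True))
    return o,np.c_[u[:,0],-u[:,1],-np.ones(len(u))]@r.T
def at(C,px,z):
    o,d=ray(C,px); return o+d*((z-o[2])/d[:,2])[:,None]
def proj(C,P):
    f,c,o,r=C; q=(np.atleast_2d(P)-o)@r; s=np.c_[q[:,0],-q[:,1]]/-q[:,2:]
    s=s*(1+c['k1']*(s**2).sum(1,keepdims=True)); return s*f+[c['cx'],c['cy']]
def save(n,im): cv2.imwrite(f'pics/{n}.png',cv2.cvtColor(im,cv2.COLOR_RGB2BGR))
E
python3 - <<'E'
from h import *
for n in('top','scene'):
    im=bot.camera(n); np.save(n+'.npy',im); save(n+'0',im); C=cam(n)
    print(n,C[2],C[0],C[3].round(3).tolist())
    for t in('stirrer','wedge','bare_foot','orange_dot','petri_dishes','dark_bottle','sample_cup'):
        for d in bot.look_for(n,t)[:5]: print(t,round(d['score'],2),np.round(d['extent'],1), at(C,d['extent'][:2],0.066 if t=='orange_dot' else 0.0)[0].round(3))
print(bot.get_obs(), bot.tip_extent)
E
```

```text
top [ 0.3721913  -0.01571579  1.19222379] 375.41886401197985 [-0.048, 0.053, 0.714, -0.696]Traceback (most recent call last):
  File "<stdin>", line 6, in <module>
  File "h.py", line 16, in at
    o,d=ray(C,px); return o+d*((z-o[2])/d[:,2])[:,None]
        ~~~^^^^^^
  File "h.py", line 14, in ray
    return o,np.c_[u[:,0],-u[:,1],-np.ones(len(u))]@r.T
             ~~~~~~~~~~~~~~~~~~~~~~~~~~~~~~~~~~~~~~^~~~
ValueError: matmul: Input operand 1 has a mismatch in its core dimension 0, with gufunc signature (n?,k),(k,m?)->(n?,m?) (size 4 is different from 3)
```

View pics/top0.png

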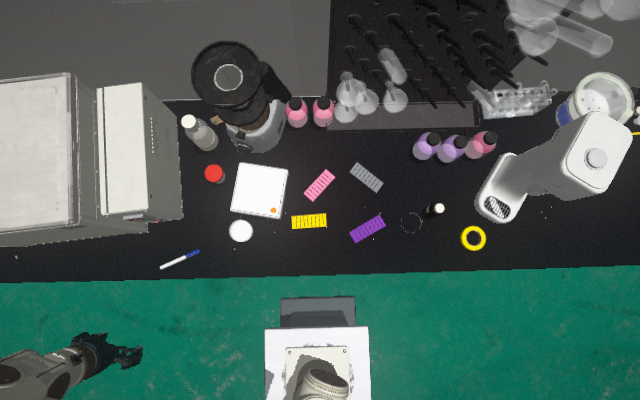

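The top view shows the white stirrer at (260,190) with its orange dot at (273,210). Four things have the wedge's shape: yellow at (309,221), pink at (320,185), grey at (366,177) and purple at (367,228). There is also a white cup or dish at (241,231), a red lid at (214,174), and a dark bottle at (434,209). I choose the yellow one. The camera rotation turns out to be a quaternion, so I'll fix the helper.

```bash
sed -i "s/np.array(c\['rotation'\])$/R.from_quat(c['rotation']).as_matrix()/" h.py
python3 - <<'E'
from h import *
for n in('top','scene'):
    im=bot.camera(n); np.save(n+'.npy',im); save(n+'1',im); C=cam(n)
    print(n,C[2],C[0])
    for t in('stirrer','wedge','bare_foot','orange_dot','petri_dishes','dark_bottle','sample_cup'):
        for d in bot.look_for(n,t)[:5]: print(t,round(d['score'],2),np.round(d['extent'],1), at(C,d['extent'][:2],0.066 if t=='orange_dot' else 0.0)[0].round(3))
im=np.load('top.npy'); save('crop_top',cv2.resize(im[140:260,180:340],None,fx=5,fy=5,interpolation=cv2.INTER_CUBIC))
o=bot.get_obs(); print(o, bot.tip_extent)
E
```

```text
top [ 0.3721913  -0.01571579  1.19222379] 375.41886401197985
stirrer 0.61 [258.9 193.7  56.8  54.3] [0.569 0.175 0.   ]
wedge 0.94 [369.  228.2  34.7  22.8] [ 0.449 -0.175  0.   ]
wedge 0.87 [367.9 177.7  31.1  25.8] [ 0.613 -0.178  0.   ]
wedge 0.81 [317.9 187.2  30.1  29.8] [ 0.586 -0.016  0.   ]
wedge 0.76 [307.7 222.2  31.6  14.1] [0.473 0.02  0.   ]
bare_foot 0.68 [259.6 192.9  59.5  57.3] [0.572 0.172 0.   ]
orange_dot 0.86 [259.3 193.6  53.2  65.1] [0.559 0.163 0.066]
petri_dishes 0.81 [239.1 232.4  26.   22.7] [0.447 0.238 0.   ]
petri_dishes 0.32 [217.2 173.2  20.3  20.3] [0.64 0.31 0.  ]
dark_bottle 0.52 [433.5 211.2  20.3  15.5] [ 0.498 -0.384  0.   ]
sample_cup 0.81 [214.4 171.6  18.8  22.9] [0.646 0.319 0.   ]
scene [-0.25836062 -0.69120008  0.62960585] 394.75210150119517
stirrer 0.93 [285.1 180.2  64.   39.3] [0.62  0.218 0.   ]
wedge 0.77 [333.9 204.7  34.4  13.6] [ 0.601 -0.021  0.   ]
wedge 0.74 [377.1 216.2  22.9  26.3] [ 0.635 -0.163  0.   ]
wedge 0.73 [342.1 241.7  42.5  14.6] [ 0.458 -0.165  0.   ]
wedge 0.68 [300.9 217.2  37.3  17.3] [0.476 0.006 0.   ]
bare_foo
[... 331 characters left out ...]
s': array([ 1.21900191e+00,  2.40611797e-01,  5.02357000e-03,  1.33516917e+00,
       -1.41210120e-07,  1.57081113e+00]), 'joint_vel': array([-1.12702252e-03, -4.96617631e-04,  1.53003396e-03,  1.30453104e-05,
       -1.74291971e-03, -2.81063651e-04]), 'tau': array([-1.12957856e-03, -3.72195590e+01,  2.52692825e+01,  9.13134681e-04,
       -1.56708684e-04, -4.11993682e-06]), 'eef_pos': array([0.17229938, 0.46939946, 0.24230958]), 'tool_rot': array([1.74998860e-01, 9.84568636e-01, 1.91533132e-05, 3.47576065e-06]), 'ft_force': array([-0.08827558,  0.45334027,  0.93044668]), 'ft_torque': array([-0.05004669, -0.05625666, -0.02223757]), 'grasp_force': 0.0, 'grip_width': 0.08543724907960352} 0.011
```

View pics/scene1.png

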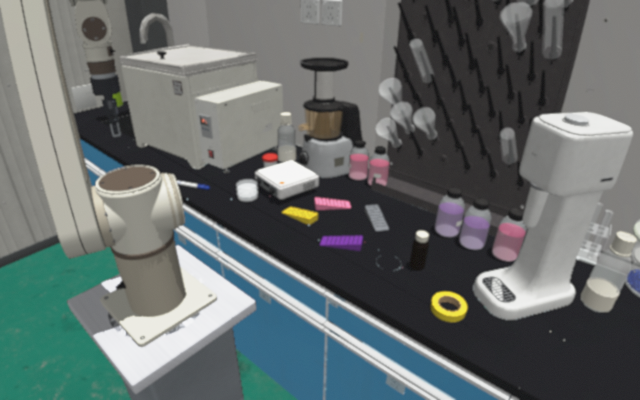

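View pics/crop_top.png

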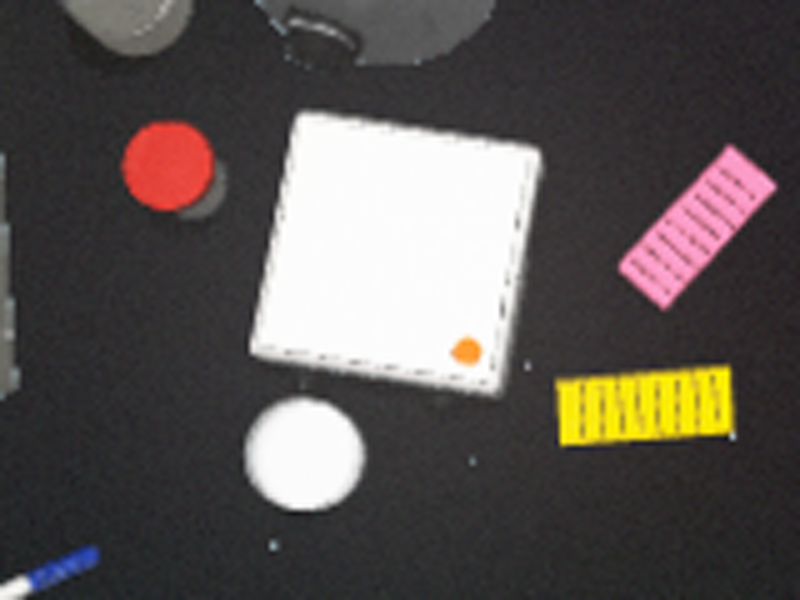

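The scene view shows the same yellow wedge at (301,214) and the stirrer at (287,178). The crop shows the yellow block lying to the right of the dot corner, about aligned with world y. I can't tell yet which end is thin, so I'll measure it and then look with the wrist camera.

```bash
cat >> h.py <<'E'
def mask(im,what):
    h=cv2.cvtColor(im,cv2.COLOR_RGB2HSV); H,S,V=[h[...,i].astype(int) for i in range(3)]
    if what=='yellow': return ((H>22)&(H<35)&(S>120)&(V>90)).astype(np.uint8)
    if what=='orange': return ((H>8)&(H<20)&(S>130)&(V>120)).astype(np.uint8)
    return ((S<40)&(V>200)).astype(np.uint8)
def blobs(im,what,k=3,amin=20):
    m=cv2.morphologyEx(mask(im,what),cv2.MORPH_CLOSE,np.ones((k,k),np.uint8))
    n,l,s,c=cv2.connectedComponentsWithStats(m)
    return [(s[i,4],c[i],(l==i).astype(np.uint8)) for i in range(1,n) if s[i,4]>=amin]
E
python3 - <<'E'
from h import *
im=np.load('top.npy'); C=cam('top')
for a,c,m in blobs(im,'orange',amin=6): print('or',a,c,at(C,c,.066)[0])
for w,z in(('yellow',.012),('white',.066)):
  for a,c,m in blobs(im,w,amin=200):
    q,_=cv2.findContours(m,0,2); b=cv2.boxPoints(cv2.minAreaRect(q[0]))
    if 180<c[0]<340 and c[1]<260: print(w,a,c,at(C,c,z)[0].round(3),b.round(1).tolist(),at(C,b,z).round(3).tolist())
print(np.array(bot.get_calibration('wrist')['mount']).round(3),bot.get_calibration('wrist'))
E
```

```text
or 20 [273.05 209.9 ] [0.50766261 0.12140613 0.066     ]
yellow 496 [308.5625     220.61895161] [0.477 0.016 0.012] [[290.3999938964844, 214.89999389648438], [325.70001220703125, 212.39999389648438], [326.70001220703125, 226.39999389648438], [291.3999938964844, 228.89999389648438]] [[0.497, 0.073, 0.012], [0.502, -0.038, 0.012], [0.458, -0.04, 0.012], [0.453, 0.071, 0.012]]
white 2405 [258.56923077 189.79168399] [0.57  0.165 0.066] [[229.6999969482422, 209.8000030517578], [238.60000610351562, 160.89999389648438], [287.6000061035156, 169.8000030517578], [278.70001220703125, 218.8000030517578]] [[0.511, 0.252, 0.066], [0.662, 0.226, 0.066], [0.63, 0.076, 0.066], [0.48, 0.105, 0.066]]
white 371 [240.63881402 230.56334232] [0.448 0.219 0.066] [[230.0, 220.0], [251.0, 220.0], [251.0, 241.0], [230.0, 241.0]] [[0.48, 0.251, 0.066], [0.479, 0.188, 0.066], [0.416, 0.188, 0.066], [0.417, 0.251, 0.066]]
[[ 0.001  0.956  0.292  0.075]
 [ 1.    -0.001  0.001  0.001]
 [ 0.001  0.292 -0.956 -0.133]
 [ 0.     0.     0.     1.   ]] {'vfov': 67.91372292652127, 'cx': 316.2791478843999, 'cy': 198.80059822236103, 'k1': -0.004864214965200947, 'mount': array([[ 1.16639899e-03,  9.56494103e-01,  2.91749329e-01,
         7.47261270e-02],
       [ 9.99998778e-01, -1.41929606e-03,  6.55188309e-04,
         6.38429157e-04],
       [ 1.04076243e-03,  2.91748209e-01, -9.56494589e-01,
        -1.32571072e-01],
       [ 0.00000000e+00,  0.00000000e+00,  0.00000000e+00,
         1.00000000e+00]])}
```

>>> drive_tool:
  rows:
    - {"dx": -0.2, "dy": -0.15, "dz": -0.1, "wz": 0.4, "hand": 8}
    - {"dx": -0.7, "dy": -0.5, "dz": -0.2, "wz": 1.4, "hand": 8}
    - {"dx": -1.3, "dy": -1.0, "dz": -0.3, "wz": 2.6, "hand": 8}
    - {"dx": -2.0, "dy": -1.5, "dz": -0.4, "wz": 4, "hand": 8}
    - {"dx": -2.7, "dy": -2.0, "dz": -0.5, "wz": 5.4, "hand": 8}
    - {"dx": -3.4, "dy": -2.6, "dz": -0.6, "wz": 6.8, "hand": 8}
    - {"dx": -4.1, "dy": -3.1, "dz": -0.7, "wz": 8.2, "hand": 8}
    - {"dx": -4.8, "dy": -3.6, "dz": -0.8, "wz": 9.6, "hand": 8}
    - {"dx": -5.5, "dy": -4.2, "dz": -0.9, "wz": 11, "hand": 8}
    - {"dx": -6.2, "dy": -4.7, "dz": -1.0, "wz": 12.4, "hand": 8}
    - {"dx": -6.8, "dy": -5.2, "dz": -1.1, "wz": 13.8, "hand": 8}
    - {"dx": -7.3, "dy": -5.6, "dz": -1.15, "wz": 15, "hand": 8}
    - {"dx": -7.7, "dy": -5.85, "dz": -1.15, "wz": 15.6, "hand": 8}
    - {"dx": -7.9, "dy": -6, "dz": -1.15, "wz": 16, "hand": 8}
    - {"dx": -7.9, "dy": -6, "dz": -1.15, "wz": 16, "hand": 8}
    - {"dx": -7.9, "dy": -6, "dz": -1.15, "wz": 16, "hand": 8}

```text
invalid input at $.rows[0]: expected keys dx, dy, dz, wx, wy, wz, hand
```

```bash
python3 - <<'E'
from h import *
C=cam('wrist'); im=bot.camera('wrist'); np.save('w.npy',im); save('w1',im)
o=bot.get_obs(); print(o['clock'],o['eef_pos'],R.from_quat(o['tool_rot']).as_matrix().round(3).tolist(),o['ft_force'],o['grip_width'],o['joint_pos'].round(2))
for a,c,m in blobs(im,'orange',amin=30): print('or',a,c,at(C,c,.066)[0])
for w,z in(('yellow',.012),('white',.066)):
  for a,c,m in blobs(im,w,k=7,amin=800):
    q,_=cv2.findContours(m,0,2); q=max(q,key=cv2.contourArea); b=cv2.boxPoints(cv2.minAreaRect(q))
    print(w,a,c,at(C,c,z)[0].round(3),b.round(1).tolist(),at(C,b,z).round(3).tolist())
E
```

```text
0.95 [0.17228313 0.46938766 0.24232439] [[-0.939, 0.345, 0.0], [0.345, 0.939, 0.0], [-0.0, 0.0, -1.0]] [-0.43807203  1.27231962  0.21323105] 0.0856119708928038 [ 1.22  0.24  0.01  1.34 -0.    1.57]
white 7782 [ 34.83307633 199.33500386] [0.086 0.174 0.066] [[0.0, 266.0], [0.0, 77.0], [96.0, 77.0], [96.0, 266.0]] [[0.141, 0.085, 0.066], [-0.031, 0.217, 0.066], [0.001, 0.305, 0.066], [0.179, 0.192, 0.066]]
white 5165 [438.69409487 190.43949661] [0.227 0.59  0.066] [[226.1999969482422, 254.8000030517578], [639.0, 115.9000015258789], [643.2000122070312, 128.60000610351562], [230.5, 267.5]] [[0.219, 0.342, 0.066], [0.22, 0.798, 0.066], [0.235, 0.802, 0.066], [0.235, 0.34, 0.066]]
white 1860 [ 91.17043011 307.93978495] [0.228 0.155 0.066] [[-3.299999952316284, 334.1000061035156], [184.0, 270.8999938964844], [187.60000610351562, 281.6000061035156], [0.30000001192092896, 344.79998779296875]] [[0.22, 0.019, 0.066], [0.221, 0.286, 0.066], [0.235, 0.284, 0.066], [0.236, 0.012, 0.066]]
```

View pics/w1.png

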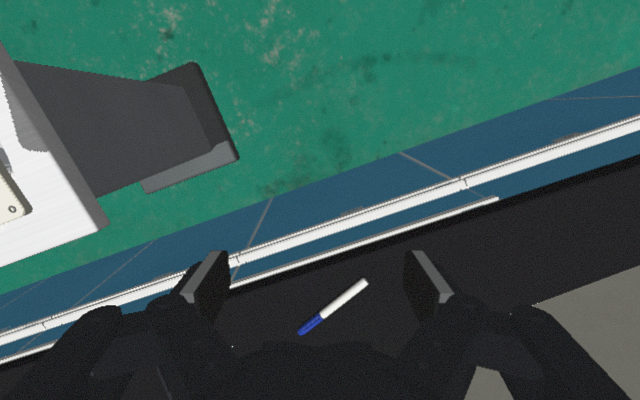

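That was the start pose, since the move was refused: every row needs all the keys. The picture shows only the floor and the pen, with the fingers at the bottom. I'll resend the move with full rows.

>>> drive_tool:
  rows:
    - {"dx": -0.2, "dy": -0.15, "dz": -0.1, "wx": 0, "wy": 0, "wz": 0.4, "hand": 8}
    - {"dx": -0.7, "dy": -0.5, "dz": -0.2, "wx": 0, "wy": 0, "wz": 1.4, "hand": 8}
    - {"dx": -1.3, "dy": -1.0, "dz": -0.3, "wx": 0, "wy": 0, "wz": 2.6, "hand": 8}
    - {"dx": -2.0, "dy": -1.5, "dz": -0.4, "wx": 0, "wy": 0, "wz": 4, "hand": 8}
    - {"dx": -2.7, "dy": -2.0, "dz": -0.5, "wx": 0, "wy": 0, "wz": 5.4, "hand": 8}
    - {"dx": -3.4, "dy": -2.6, "dz": -0.6, "wx": 0, "wy": 0, "wz": 6.8, "hand": 8}
    - {"dx": -4.1, "dy": -3.1, "dz": -0.7, "wx": 0, "wy": 0, "wz": 8.2, "hand": 8}
    - {"dx": -4.8, "dy": -3.6, "dz": -0.8, "wx": 0, "wy": 0, "wz": 9.6, "hand": 8}
    - {"dx": -5.5, "dy": -4.2, "dz": -0.9, "wx": 0, "wy": 0, "wz": 11, "hand": 8}
    - {"dx": -6.2, "dy": -4.7, "dz": -1.0, "wx": 0, "wy": 0, "wz": 12.4, "hand": 8}
    - {"dx": -6.8, "dy": -5.2, "dz": -1.1, "wx": 0, "wy": 0, "wz": 13.8, "hand": 8}
    - {"dx": -7.3, "dy": -5.6, "dz": -1.15, "wx": 0, "wy": 0, "wz": 15, "hand": 8}
    - {"dx": -7.7, "dy": -5.85, "dz": -1.15, "wx": 0, "wy": 0, "wz": 15.6, "hand": 8}
    - {"dx": -7.9, "dy": -6, "dz": -1.15, "wx": 0, "wy": 0, "wz": 16, "hand": 8}
    - {"dx": -7.9, "dy": -6, "dz": -1.15, "wx": 0, "wy": 0, "wz": 16, "hand": 8}
    - {"dx": -7.9, "dy": -6, "dz": -1.15, "wx": 0, "wy": 0, "wz": 16, "hand": 8}

```text
clock: 2.55
eef_pos: [0.4391, 0.0518, 0.2998]
tool_rot: [0.767, 0.642, -0.0, -0.0]
ft_force: [-0.2, -0.4, 0.8]
grip_width: 0.0084
grasp_force: 0.0
```

```bash
cat > look.py <<'E'
from h import *
import sys
C=cam('wrist'); im=bot.camera('wrist'); np.save('w.npy',im); save(sys.argv[1],im)
o=bot.get_obs(); M=R.from_quat(o['tool_rot']).as_matrix()
print(o['clock'],o['eef_pos'].round(4),'tilt',M[:,2].round(3),'yaw',np.degrees(np.arctan2(M[1,0],M[0,0])).round(2),o['ft_force'].round(2),o['grip_width'],o['joint_pos'].round(2))
for a,c,m in blobs(im,'orange',amin=30): print('or',a,c,at(C,c,.066)[0].round(4))
for w,z in(('yellow',.012),('white',.066)):
  for a,c,m in blobs(im,w,k=9,amin=800):
    q,_=cv2.findContours(m,0,2); q=max(q,key=cv2.contourArea); b=cv2.boxPoints(cv2.minAreaRect(q))
    p=cv2.approxPolyDP(q,.03*cv2.arcLength(q,True),True)[:,0]
    print(w,a,c.round(1),at(C,c,z)[0].round(3),'poly',p.tolist()); 
    for zz in ((.002,.022) if w=='yellow' else (.066,)): print('  z',zz,at(C,p,zz)[:,:2].round(4).tolist())
E
python3 look.py w2
```

```text
2.6 [0.439  0.0522 0.2998] tilt [-0.001  0.    -1.   ] yaw 79.91 [ 0.12 -0.26 -0.82] 0.008115123719080014 [ 0.12  0.11 -0.01  1.46  0.    1.87]
or 173 [364.9017341  103.76878613] [0.509  0.1205 0.066 ]
yellow 2251 [346.9 181.8] [0.478 0.017 0.012] poly [[353, 142], [326, 147], [341, 222], [368, 216]]
  z 0.002 [[0.4955, 0.0708], [0.4563, 0.0706], [0.4601, -0.0475], [0.5026, -0.045]]
  z 0.022 [[0.4935, 0.0734], [0.4561, 0.0731], [0.4597, -0.0394], [0.5002, -0.037]]
white 2361 [301.5  24.1] [0.451 0.215 0.066] poly [[281, 0], [280, 40], [298, 52], [316, 48], [328, 28], [322, 0]]
  z 0.066 [[0.4341, 0.2417], [0.4249, 0.2041], [0.4422, 0.1886], [0.4628, 0.1891], [0.4793, 0.2064], [0.4774, 0.234]]
white 15589 [415.6  58.9] [0.572 0.159 0.066] poly [[353, 0], [348, 118], [467, 122], [488, 0]]
  z 0.066 [[0.5101, 0.2282], [0.4871, 0.108], [0.6268, 0.0786], [0.653, 0.2031]]
white 10734 [101.  274.1] [ 0.116 -0.04   0.066] poly [[126, 195], [62, 215], [82, 270], [13, 333], [170, 309]]
  z 0.066 [[0.192, 0.0634], [0.0987, 0.0521], [0.0919, -0.0297], [-0.0549, -0.1128], [0.1929, -0.1126]]
```

View pics/w2.png

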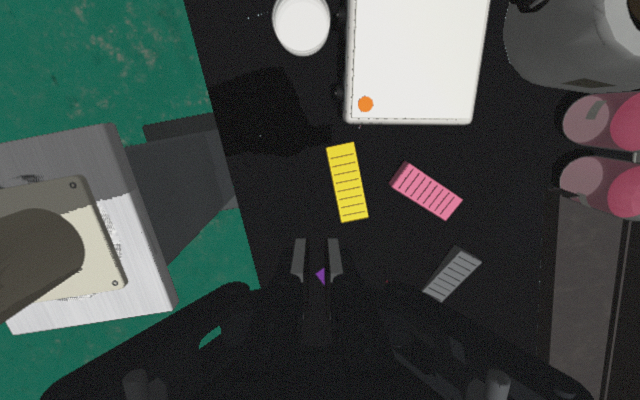

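The wrist view shows the yellow wedge at (347,182), the orange dot at (365,104) and the stirrer at (415,60). Pink is at (427,190) and grey at (453,273). The projected edge widths and length fit only if the far (-y) end is 22 mm high. So the thin end already points to the stirrer, with the wedge centre at (0.478, 0.016) and yaw about 92°. The foot is at about (0.5085, 0.121). I'll go down behind the back face with the fingers 8 mm apart, which gives a two-point push.

>>> drive_tool:
  rows:
    - {"dx": -0.2, "dy": 0.1, "dz": 0.3, "wx": 0, "wy": 0, "wz": -0.3, "hand": 8}
    - {"dx": -0.6, "dy": 0.3, "dz": 1.0, "wx": 0, "wy": 0, "wz": -0.8, "hand": 8}
    - {"dx": -1.1, "dy": 0.6, "dz": 1.8, "wx": 0, "wy": 0, "wz": -1.4, "hand": 8}
    - {"dx": -1.7, "dy": 0.9, "dz": 2.6, "wx": 0, "wy": 0, "wz": -2, "hand": 8}
    - {"dx": -2.1, "dy": 1.15, "dz": 3.4, "wx": 0, "wy": 0, "wz": -2.3, "hand": 8}
    - {"dx": -2.34, "dy": 1.28, "dz": 4.2, "wx": 0, "wy": 0, "wz": -2.46, "hand": 8}
    - {"dx": -2.34, "dy": 1.28, "dz": 4.9, "wx": 0, "wy": 0, "wz": -2.46, "hand": 8}
    - {"dx": -2.34, "dy": 1.28, "dz": 5.4, "wx": 0, "wy": 0, "wz": -2.46, "hand": 8}
    - {"dx": -2.34, "dy": 1.28, "dz": 5.65, "wx": 0, "wy": 0, "wz": -2.46, "hand": 8}
    - {"dx": -2.34, "dy": 1.28, "dz": 5.65, "wx": 0, "wy": 0, "wz": -2.46, "hand": 8}
    - {"dx": -2.34, "dy": 1.28, "dz": 5.65, "wx": 0, "wy": 0, "wz": -2.46, "hand": 8}

```text
clock: 3.7
eef_pos: [0.4822, -0.0738, 0.0177]
tool_rot: [0.693, 0.721, 0.0, -0.0]
ft_force: [-0.5, 0.2, 0.0]
grip_width: 0.008
grasp_force: 0.0
```

```bash
python3 look.py w3
```

```text
3.75 [ 0.4828 -0.0741  0.0183] tilt [ 0.002 -0.    -1.   ] yaw 92.23 [ 0.28  0.43 -0.03] 0.008118014766281214 [-0.15  0.44 -0.36  0.77  0.    1.38]
yellow 18875 [314.2  98.4] [0.478 0.005 0.012] poly [[266, 0], [269, 197], [358, 200], [363, 0]]
  z 0.002 [[0.4554, 0.0451], [0.4562, -0.0442], [0.5027, -0.044], [0.4975, 0.0468]]
  z 0.022 [[0.4586, 0.0392], [0.4593, -0.0381], [0.4995, -0.0379], [0.495, 0.0407]]
```

View pics/w3.png

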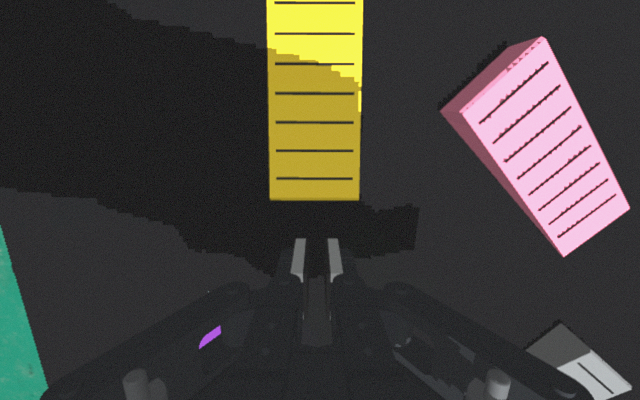

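The close view shows the yellow ramp straight ahead, its back edge along row 198, columns 269–358. The pads are at columns 293–342, centred to about 3 mm and clear of the pink block at (540,150). I'll widen the fingers to 20 mm, close the gap, and plan the steering arc.

>>> drive_tool:
  rows:
    - {"dx": 0.0, "dy": -0.06, "dz": 0.03, "wx": 0, "wy": 0, "wz": 0, "hand": 20}
    - {"dx": 0.1, "dy": -0.06, "dz": 0.03, "wx": 0, "wy": 0, "wz": 0, "hand": 20}
    - {"dx": 0.22, "dy": -0.06, "dz": 0.03, "wx": 0, "wy": 0, "wz": 0, "hand": 20}
    - {"dx": 0.32, "dy": -0.06, "dz": 0.03, "wx": 0, "wy": 0, "wz": 0, "hand": 20}
    - {"dx": 0.38, "dy": -0.06, "dz": 0.03, "wx": 0, "wy": 0, "wz": 0, "hand": 20}
    - {"dx": 0.43, "dy": -0.06, "dz": 0.03, "wx": 0, "wy": 0, "wz": 0, "hand": 20}
    - {"dx": 0.46, "dy": -0.06, "dz": 0.03, "wx": 0, "wy": 0, "wz": 0, "hand": 20}
    - {"dx": 0.48, "dy": -0.06, "dz": 0.03, "wx": 0, "wy": 0, "wz": 0, "hand": 20}
    - {"dx": 0.5, "dy": -0.06, "dz": 0.03, "wx": 0, "wy": 0, "wz": 0, "hand": 20}

```text
clock: 4.65
eef_pos: [0.4782, -0.0501, 0.0158]
tool_rot: [0.694, 0.72, -0.0, 0.0]
ft_force: [-0.9, -0.0, -0.1]
grip_width: 0.0199
grasp_force: 0.3
```

```bash
python3 look.py w4; python3 - <<'E'
from h import *
import sys
o=bot.get_obs(); M=R.from_quat(o['tool_rot']).as_matrix(); t=o['eef_pos'][:2]; y0=np.arctan2(M[1,0],M[0,0])
X=M[:2,0]; Y=M[:2,1]
Rr=.12; c=t+X*.066  # wedge centre when touching (finger front 11 + 55)
foot=np.array([.5085,.121]); v=foot-c
print('centre if touching',c,'foot in wedge frame fwd,right',v@X,v@Y)
from scipy.optimize import brentq
F,L=v@X,v@Y
th=brentq(lambda a:Rr*(1-np.cos(a))+(F-Rr*np.sin(a))*np.tan(a)-L,.1,.9); print('theta',np.degrees(th))
s_tot=Rr*th+(F-Rr*np.sin(th))/np.cos(th); print('total path to foot centre',s_tot)
for s in np.arange(0,s_tot-.022+1e-9,.004):
    a=min(s/Rr,th); cl=np.array([Rr*np.sin(a),Rr*(1-np.cos(a))])+max(0,s-Rr*th)*np.array([np.cos(a),np.sin(a)])
    p=cl-.066*np.array([np.cos(a),np.sin(a)])+[.066,0]
    print(round(s,3),(p/.05).round(3),round(np.degrees(a)/5,2))
E
```

```text
4.7 [ 0.4782 -0.0499  0.0158] tilt [-0. -0. -1.] yaw 92.14 [-0.58 -0.19 -0.65] 0.01983409987929112 [-0.1   0.43 -0.38  0.76 -0.    1.43]
yellow 22822 [321.  122.2] [0.477 0.019 0.012] poly [[273, 0], [278, 248], [362, 249], [369, 0]]
  z 0.002 [[0.4549, 0.0685], [0.4572, -0.0485], [0.5028, -0.0474], [0.496, 0.0701]]
  z 0.022 [[0.4577, 0.0625], [0.4597, -0.0385], [0.499, -0.0375], [0.4932, 0.0639]]
centre if touching [0.47571696 0.01600659] foot in wedge frame fwd,right 0.10369897409443879 0.03667242811383879
theta 25.645500629363433
total path to foot centre 0.111130984235953
0.0 [0. 0.] 0.0
0.004 [ 0.081 -0.043] 0.38
0.008 [ 0.163 -0.083] 0.76
0.012 [ 0.246 -0.12 ] 1.15
0.016 [ 0.331 -0.154] 1.53
0.02 [ 0.416 -0.186] 1.91
0.024 [ 0.503 -0.214] 2.29
0.028 [ 0.591 -0.24 ] 2.67
0.032 [ 0.679 -0.263] 3.06
0.036 [ 0.768 -0.283] 3.44
0.04 [ 0.858 -0.3  ] 3.82
0.044 [ 0.948 -0.314] 4.2
0.048 [ 1.039 -0.325] 4.58
0.052 [ 1.13  -0.332] 4.97
0.056 [ 1.21  -0.315] 5.13
0.06 [ 1.282 -0.28 ] 5.13
0.064 [ 1.354 -0.246] 5.13
0.068 [ 1.426 -0.211] 5.13
0.072 [ 1.498 -0.177] 5.13
0.076 [ 1.571 -0.142] 5.13
0.08 [ 1.643 -0.107] 5.13
0.084 [ 1.715 -0.073] 5.13
0.088 [ 1.787 -0.038] 5.13
```

>>> drive_tool:
  rows:
    - {"dx": 0.08, "dy": -0.04, "dz": 0, "wx": 0, "wy": 0, "wz": 0.38, "hand": 20}
    - {"dx": 0.16, "dy": -0.08, "dz": 0, "wx": 0, "wy": 0, "wz": 0.76, "hand": 20}
    - {"dx": 0.25, "dy": -0.12, "dz": 0, "wx": 0, "wy": 0, "wz": 1.15, "hand": 20}
    - {"dx": 0.33, "dy": -0.155, "dz": 0, "wx": 0, "wy": 0, "wz": 1.53, "hand": 20}
    - {"dx": 0.42, "dy": -0.185, "dz": 0, "wx": 0, "wy": 0, "wz": 1.91, "hand": 20}
    - {"dx": 0.5, "dy": -0.215, "dz": 0, "wx": 0, "wy": 0, "wz": 2.29, "hand": 20}
    - {"dx": 0.59, "dy": -0.24, "dz": 0, "wx": 0, "wy": 0, "wz": 2.67, "hand": 20}
    - {"dx": 0.68, "dy": -0.26, "dz": 0, "wx": 0, "wy": 0, "wz": 3.06, "hand": 20}
    - {"dx": 0.77, "dy": -0.28, "dz": 0, "wx": 0, "wy": 0, "wz": 3.44, "hand": 20}
    - {"dx": 0.86, "dy": -0.3, "dz": 0, "wx": 0, "wy": 0, "wz": 3.82, "hand": 20}
    - {"dx": 0.86, "dy": -0.3, "dz": 0, "wx": 0, "wy": 0, "wz": 3.82, "hand": 20}
    - {"dx": 0.86, "dy": -0.3, "dz": 0, "wx": 0, "wy": 0, "wz": 3.82, "hand": 20}

```text
clock: 5.9
eef_pos: [0.4616, -0.0076, 0.0158]
tool_rot: [0.803, 0.595, 0.0, 0.0]
ft_force: [-0.1, 0.2, 0.5]
grip_width: 0.0201
grasp_force: 0.0
```

```bash
python3 look.py w5; python3 - <<'E'
from h import *
C=cam('top'); im=bot.camera('top'); np.save('t5.npy',im)
save('t5',cv2.resize(im[140:260,180:340],None,fx=5,fy=5,interpolation=cv2.INTER_CUBIC))
for a,c,m in blobs(im,'orange',amin=6): print('or',a,c,at(C,c,.066)[0])
E
```

```text
5.95 [ 0.4617 -0.0077  0.0158] tilt [ 0. -0. -1.] yaw 73.07 [0.05 1.13 0.05] 0.019729330412952908 [-0.02  0.4  -0.43  0.74 -0.    1.85]
yellow 22646 [320.9 121.3] [0.483 0.058 0.012] poly [[274, 0], [277, 246], [361, 248], [369, 0]]
  z 0.002 [[0.4786, 0.1119], [0.442, 0.0019], [0.4852, -0.0124], [0.5175, 0.1001]]
  z 0.022 [[0.4792, 0.1054], [0.4476, 0.0104], [0.4849, -0.002], [0.5128, 0.0952]]
or 20 [273.05 209.9 ] [0.50766261 0.12140613 0.066     ]
```

View pics/w5.png

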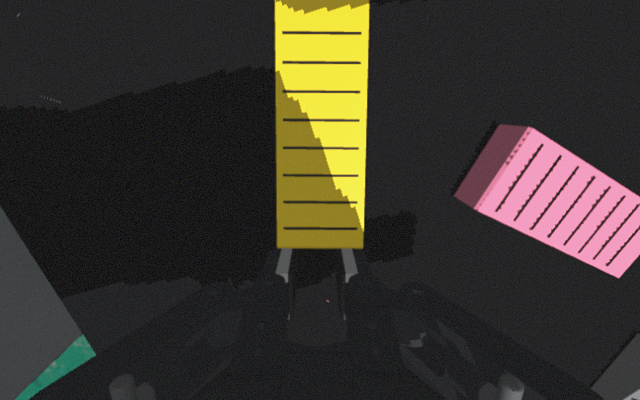

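The wrist view shows the wedge square on the fingers (back edge row 247, columns 277–361), turned with the tool to yaw 73°. The pads are in contact, and the dot hasn't moved. The foot is now 69 mm ahead of the wedge centre and 6 mm to the right, so I'll turn 5° more and go straight, stopping short of jamming.

>>> drive_tool:
  rows:
    - {"dx": 0.06, "dy": -0.03, "dz": 0, "wx": 0, "wy": 0, "wz": 0.26, "hand": 20}
    - {"dx": 0.11, "dy": -0.06, "dz": 0, "wx": 0, "wy": 0, "wz": 0.52, "hand": 20}
    - {"dx": 0.165, "dy": -0.085, "dz": 0, "wx": 0, "wy": 0, "wz": 0.78, "hand": 20}
    - {"dx": 0.22, "dy": -0.113, "dz": 0, "wx": 0, "wy": 0, "wz": 1.04, "hand": 20}
    - {"dx": 0.29, "dy": -0.107, "dz": 0, "wx": 0, "wy": 0, "wz": 1.04, "hand": 20}
    - {"dx": 0.36, "dy": -0.1, "dz": 0, "wx": 0, "wy": 0, "wz": 1.04, "hand": 20}
    - {"dx": 0.43, "dy": -0.095, "dz": 0, "wx": 0, "wy": 0, "wz": 1.04, "hand": 20}
    - {"dx": 0.5, "dy": -0.088, "dz": 0, "wx": 0, "wy": 0, "wz": 1.04, "hand": 20}
    - {"dx": 0.57, "dy": -0.082, "dz": 0, "wx": 0, "wy": 0, "wz": 1.04, "hand": 20}
    - {"dx": 0.64, "dy": -0.076, "dz": 0, "wx": 0, "wy": 0, "wz": 1.04, "hand": 20}
    - {"dx": 0.7, "dy": -0.07, "dz": 0, "wx": 0, "wy": 0, "wz": 1.04, "hand": 20}
    - {"dx": 0.76, "dy": -0.065, "dz": 0, "wx": 0, "wy": 0, "wz": 1.04, "hand": 20}
    - {"dx": 0.8, "dy": -0.06, "dz": 0, "wx": 0, "wy": 0, "wz": 1.04, "hand": 20}
    - {"dx": 0.8, "dy": -0.06, "dz": 0, "wx": 0, "wy": 0, "wz": 1.04, "hand": 20}

```text
clock: 7.4
eef_pos: [0.4706, 0.0319, 0.0159]
tool_rot: [0.83, 0.558, 0.0, -0.0]
ft_force: [0.4, -0.0, -0.1]
grip_width: 0.0201
grasp_force: 0.0
```

```bash
python3 look.py w6; python3 - <<'E'
from h import *
C=cam('top'); im=bot.camera('top')
for a,c,m in blobs(im,'orange',amin=6): print('or',a,c,at(C,c,.066)[0])
E
```

```text
7.45 [0.4706 0.0318 0.0159] tilt [ 0.  0. -1.] yaw 67.86 [ 0.24 -0.83  0.57] 0.020109541336266953 [ 0.07  0.42 -0.41  0.75  0.    2.02]
or 3339 [326.77837676  23.31596286] [0.5082 0.119  0.066 ]
yellow 11842 [321.3 180.5] [0.488 0.07  0.012] poly [[365, 105], [276, 119], [278, 247], [362, 247]]
  z 0.002 [[0.5202, 0.0941], [0.4787, 0.104], [0.4521, 0.0424], [0.4943, 0.0253]]
  z 0.022 [[0.5172, 0.0951], [0.4814, 0.1037], [0.4584, 0.0505], [0.4948, 0.0357]]
white 23769 [431.1  40. ] [0.531 0.106 0.066] poly [[250, 0], [278, 105], [639, 35], [639, 0], [363, 0], [313, 55]]
  z 0.066 [[0.4929, 0.1306], [0.4892, 0.106], [0.5798, 0.0874], [0.5805, 0.0954], [0.5182, 0.1204], [0.5024, 0.1137]]
```

View pics/w6.png

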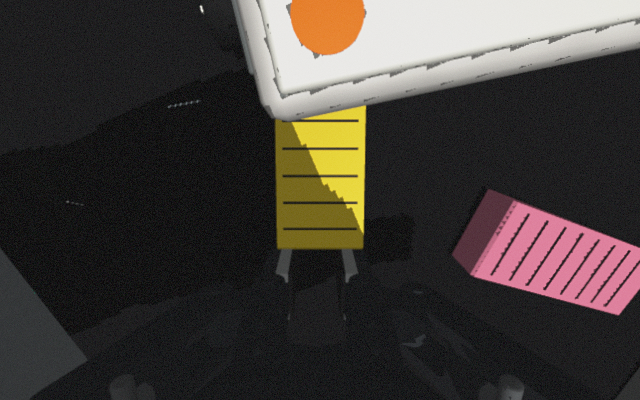

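The wrist view shows the wedge's thin end under the stirrer's corner, with the dot at (327,20) nearly in line with the wedge centre column (321). The foot is about 29 mm ahead of the wedge centre and on its axis, so contact is about 6 mm away. I'll advance slowly and watch the force.

>>> drive_tool:
  rows:
    - {"dx": 0.03, "dy": 0, "dz": 0, "wx": 0, "wy": 0, "wz": 0, "hand": 20}
    - {"dx": 0.06, "dy": 0, "dz": 0, "wx": 0, "wy": 0, "wz": 0, "hand": 20}
    - {"dx": 0.09, "dy": 0, "dz": 0, "wx": 0, "wy": 0, "wz": 0, "hand": 20}
    - {"dx": 0.12, "dy": 0, "dz": 0, "wx": 0, "wy": 0, "wz": 0, "hand": 20}
    - {"dx": 0.12, "dy": 0, "dz": 0, "wx": 0, "wy": 0, "wz": 0, "hand": 20}

```text
clock: 8.0
eef_pos: [0.4727, 0.0372, 0.0158]
tool_rot: [0.83, 0.558, -0.0, 0.0]
ft_force: [-0.5, -0.3, 1.5]
grip_width: 0.0203
grasp_force: 0.6
```

>>> drive_tool:
  rows:
    - {"dx": 0.015, "dy": 0, "dz": 0, "wx": 0, "wy": 0, "wz": 0, "hand": 20}
    - {"dx": 0.03, "dy": 0, "dz": 0, "wx": 0, "wy": 0, "wz": 0, "hand": 20}
    - {"dx": 0.03, "dy": 0, "dz": 0, "wx": 0, "wy": 0, "wz": 0, "hand": 20}

```text
clock: 8.3
eef_pos: [0.473, 0.0381, 0.0158]
tool_rot: [0.83, 0.558, -0.0, 0.0]
ft_force: [-1.9, -2.8, 2.6]
grip_width: 0.0196
grasp_force: 1.9
```

>>> drive_tool:
  rows:
    - {"dx": 0.01, "dy": 0, "dz": 0, "wx": 0, "wy": 0, "wz": 0, "hand": 20}
    - {"dx": 0.02, "dy": 0, "dz": 0, "wx": 0, "wy": 0, "wz": 0, "hand": 20}
    - {"dx": 0.02, "dy": 0, "dz": 0, "wx": 0, "wy": 0, "wz": 0, "hand": 20}

```text
clock: 8.6
eef_pos: [0.4733, 0.0389, 0.0158]
tool_rot: [0.83, 0.558, -0.001, 0.0]
ft_force: [-1.7, -4.8, 2.9]
grip_width: 0.02
grasp_force: 2.6
```

```bash
python3 look.py w7; python3 - <<'E'
from h import *
C=cam('top'); im=bot.camera('top')
for a,c,m in blobs(im,'orange',amin=6): print('or',a,c,at(C,c,.066)[0])
for _ in range(3): bot.camera('top'); print(bot.get_obs()['ft_force'])
E
```

```text
8.65 [0.4732 0.0389 0.0158] tilt [-0.001 -0.001 -1.   ] yaw 67.82 [-2.11 -4.51  3.26] 0.01989300656135438 [ 0.08  0.42 -0.4   0.75 -0.    2.04]
or 4486 [327.22157824  45.43535444] [0.5093 0.1213 0.066 ]
yellow 9640 [321.6 193.1] [0.489 0.071 0.012] poly [[365, 131], [276, 144], [278, 248], [362, 248]]
  z 0.002 [[0.5189, 0.0897], [0.4766, 0.1002], [0.4545, 0.0489], [0.4968, 0.0317]]
  z 0.022 [[0.5165, 0.0923], [0.48, 0.1014], [0.4609, 0.057], [0.4974, 0.0422]]
white 33130 [441.1  51. ] [0.535 0.109 0.066] poly [[244, 0], [287, 132], [639, 63], [639, 0]]
  z 0.066 [[0.4944, 0.1381], [0.4914, 0.1057], [0.5818, 0.0877], [0.583, 0.1024]]
[-1.98613095 -4.50187586  3.7519932 ]
[-1.81382606 -4.98126183  1.98035849]
[-1.20252375 -5.48295903  2.58628558]
```

>>> drive_tool:
  rows:
    - {"dx": 0.01, "dy": 0, "dz": 0, "wx": 0, "wy": 0, "wz": 0, "hand": 20}
    - {"dx": 0.02, "dy": 0, "dz": 0, "wx": 0, "wy": 0, "wz": 0, "hand": 20}
    - {"dx": 0.03, "dy": 0, "dz": 0, "wx": 0, "wy": 0, "wz": 0, "hand": 20}
    - {"dx": 0.03, "dy": 0, "dz": 0, "wx": 0, "wy": 0, "wz": 0, "hand": 20}

```text
clock: 9.25
eef_pos: [0.4735, 0.0397, 0.0158]
tool_rot: [0.83, 0.558, -0.001, 0.001]
ft_force: [-3.4, -6.9, 3.3]
grip_width: 0.0202
grasp_force: 3.5
```

```bash
python3 look.py w8; python3 - <<'E'
from h import *
for _ in range(3): bot.camera('top'); print(bot.get_obs()['ft_force'])
E
```

```text
9.3 [0.4735 0.0397 0.0158] tilt [-0.001 -0.003 -1.   ] yaw 67.79 [-2.64 -6.39  4.59] 0.020368116257217073 [ 0.09  0.42 -0.4   0.75 -0.    2.04]
or 4461 [327.37995965  49.09594261] [0.5093 0.1214 0.066 ]
yellow 9344 [321.8 194.8] [0.489 0.071 0.012] poly [[365, 134], [276, 147], [278, 248], [362, 248]]
  z 0.002 [[0.5187, 0.0892], [0.4763, 0.0997], [0.4548, 0.0497], [0.497, 0.0325]]
  z 0.022 [[0.5163, 0.092], [0.4797, 0.1011], [0.4612, 0.0579], [0.4976, 0.043]]
white 34271 [441.9  51.8] [0.536 0.11  0.066] poly [[244, 0], [293, 134], [639, 67], [639, 0]]
  z 0.066 [[0.4947, 0.1389], [0.493, 0.1055], [0.5819, 0.0876], [0.5832, 0.1032]]
[-2.13545464 -5.57754905  4.57814802]
[-3.80781405 -6.85312141  4.44426319]
[-2.5332088  -6.95223563  3.64618788]
```

The push force is now about 7 N, which is snug, and the dot is still at (0.509, 0.121). I'll back off straight, rise, and close the fingers.

>>> drive_tool:
  rows:
    - {"dx": -0.1, "dy": 0, "dz": 0, "wx": 0, "wy": 0, "wz": 0, "hand": 20}
    - {"dx": -0.25, "dy": 0, "dz": 0, "wx": 0, "wy": 0, "wz": 0, "hand": 20}
    - {"dx": -0.45, "dy": 0, "dz": 0, "wx": 0, "wy": 0, "wz": 0, "hand": 20}
    - {"dx": -0.6, "dy": 0, "dz": -0.2, "wx": 0, "wy": 0, "wz": 0, "hand": 0}
    - {"dx": -0.6, "dy": 0, "dz": -0.7, "wx": 0, "wy": 0, "wz": 0, "hand": 0}
    - {"dx": -0.6, "dy": 0, "dz": -1.3, "wx": 0, "wy": 0, "wz": 0, "hand": 0}
    - {"dx": -0.5, "dy": 0, "dz": -1.8, "wx": 0, "wy": 0, "wz": 0, "hand": 0}
    - {"dx": 0, "dy": 0, "dz": -2, "wx": 0, "wy": 0, "wz": 0, "hand": 0}
    - {"dx": 0, "dy": 0, "dz": -2, "wx": 0, "wy": 0, "wz": 0, "hand": 0}
    - {"dx": 0, "dy": 0, "dz": -2, "wx": 0, "wy": 0, "wz": 0, "hand": 0}

```text
clock: 10.45
eef_pos: [0.4741, 0.0407, 0.1163]
tool_rot: [0.83, 0.558, 0.0, 0.0]
ft_force: [-0.3, -0.7, 0.0]
grip_width: 0.0
grasp_force: 0.0
```

```bash
python3 look.py w9; python3 - <<'E'
from h import *
o=bot.get_obs(); M=R.from_quat(o['tool_rot']).as_matrix(); C=cam('wrist')
d=at(C,blobs(np.load('w.npy'),'orange',amin=100)[0][1],.066)[0]
print('to dot, units',M.T@(np.array([d[0],d[1],.077])-o['eef_pos'])/.05, 'or with avg', M.T@(np.array([.509,.1212,.077])-o['eef_pos'])/.05,o['ft_force'],o['grip_width'])
E
```

```text
10.5 [0.4734 0.0404 0.1157] tilt [-0.001 -0.    -1.   ] yaw 67.85 [0.08 0.65 0.24] 0.0001506820976556874 [ 0.09  0.29 -0.28  1.   -0.    2.04]
or 781 [320.88348271  85.03329065] [0.5092 0.121  0.066 ]
yellow 3441 [318.9 159. ] [0.489 0.073 0.012] poly [[344, 122], [293, 127], [294, 192], [343, 192]]
  z 0.002 [[0.5187, 0.0919], [0.4791, 0.1037], [0.4582, 0.0532], [0.4974, 0.0373]]
  z 0.022 [[0.5173, 0.0934], [0.4809, 0.1043], [0.4617, 0.0578], [0.4977, 0.0432]]
white 1309 [183.7   8.6] [0.455 0.185 0.066] poly [[139, 3], [196, 24], [225, 0]]
  z 0.066 [[0.434, 0.1962], [0.4575, 0.1758], [0.4774, 0.18]]
white 25516 [405.4  48.7] [0.56  0.121 0.066] poly [[271, 0], [300, 123], [543, 68], [544, 0]]
  z 0.066 [[0.5003, 0.1707], [0.4897, 0.106], [0.63, 0.0821], [0.6363, 0.116]]
white 2942 [ 26.2 360.4] [0.223 0.021 0.066] poly [[0, 318], [0, 366], [30, 399], [49, 399], [63, 375], [11, 315]]
  z 0.066 [[0.2302, 0.0609], [0.2001, 0.0247], [0.2003, -0.0121], [0.2148, -0.0179], [0.2408, -0.0013], [0.2395, 0.06]]
to dot, units [1.75085368 0.04433268 0.77237946] or with avg [1.76496919 0.05152688 0.77236644] [0.08301779 0.65143244 0.2401115 ] 0.0001506820976556874
```

View pics/w9.png

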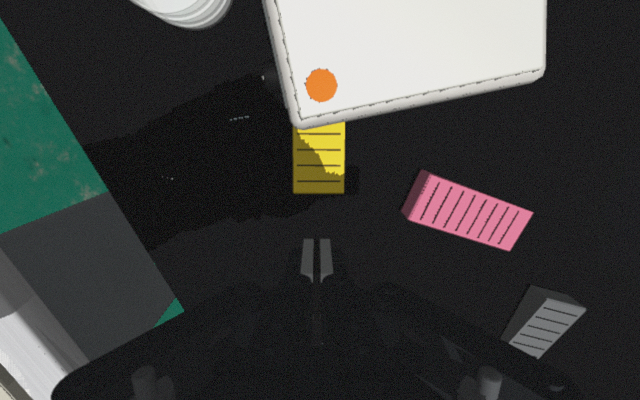

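The view shows the wedge staying under the corner at (319,159), the dot at (321,85), the closed fingers clear at (317,255), and the petri stack untouched. Next I'll move over the dot and go down to just above it.

>>> drive_tool:
  rows:
    - {"dx": 0.4, "dy": 0.02, "dz": 0, "wx": 0, "wy": 0, "wz": 0, "hand": 0}
    - {"dx": 0.9, "dy": 0.04, "dz": 0, "wx": 0, "wy": 0, "wz": 0, "hand": 0}
    - {"dx": 1.4, "dy": 0.05, "dz": 0, "wx": 0, "wy": 0, "wz": 0, "hand": 0}
    - {"dx": 1.7, "dy": 0.05, "dz": 0.2, "wx": 0, "wy": 0, "wz": 0, "hand": 0}
    - {"dx": 1.76, "dy": 0.05, "dz": 0.4, "wx": 0, "wy": 0, "wz": 0, "hand": 0}
    - {"dx": 1.76, "dy": 0.05, "dz": 0.55, "wx": 0, "wy": 0, "wz": 0, "hand": 0}
    - {"dx": 1.76, "dy": 0.05, "dz": 0.65, "wx": 0, "wy": 0, "wz": 0, "hand": 0}
    - {"dx": 1.76, "dy": 0.05, "dz": 0.7, "wx": 0, "wy": 0, "wz": 0, "hand": 0}
    - {"dx": 1.76, "dy": 0.05, "dz": 0.7, "wx": 0, "wy": 0, "wz": 0, "hand": 0}

```text
clock: 11.4
eef_pos: [0.5091, 0.1206, 0.0804]
tool_rot: [0.83, 0.558, -0.001, -0.0]
ft_force: [-0.2, -0.3, 0.3]
grip_width: -0.0
grasp_force: 0.0
```

>>> drive_tool:
  rows:
    - {"dx": 0, "dy": 0, "dz": 0.04, "wx": 0, "wy": 0, "wz": 0, "hand": 0}
    - {"dx": 0, "dy": 0, "dz": 0.08, "wx": 0, "wy": 0, "wz": 0, "hand": 0}
    - {"dx": 0, "dy": 0, "dz": 0.1, "wx": 0, "wy": 0, "wz": 0, "hand": 0}
    - {"dx": 0, "dy": 0, "dz": 0.12, "wx": 0, "wy": 0, "wz": 0, "hand": 0}
    - {"dx": 0, "dy": 0, "dz": 0.12, "wx": 0, "wy": 0, "wz": 0, "hand": 0}

```text
clock: 11.9
eef_pos: [0.5099, 0.1212, 0.0765]
tool_rot: [0.83, 0.558, 0.001, 0.0]
ft_force: [-3.5, -2.4, 10.3]
grip_width: 0.0003
grasp_force: 5.1
```

>>> drive_tool:
  rows:
    - {"dx": 0, "dy": 0, "dz": 0.03, "wx": 0, "wy": 0, "wz": 0, "hand": 0}
    - {"dx": 0, "dy": 0, "dz": 0.05, "wx": 0, "wy": 0, "wz": 0, "hand": 0}
    - {"dx": 0, "dy": 0, "dz": 0.05, "wx": 0, "wy": 0, "wz": 0, "hand": 0}
    - {"dx": 0, "dy": 0, "dz": 0.05, "wx": 0, "wy": 0, "wz": 0, "hand": 0}
    - {"dx": 0, "dy": 0, "dz": 0.05, "wx": 0, "wy": 0, "wz": 0, "hand": 0}

```text
clock: 12.4
eef_pos: [0.51, 0.1212, 0.0763]
tool_rot: [0.83, 0.558, 0.001, 0.001]
ft_force: [-8.2, -3.3, 23.8]
grip_width: 0.0002
grasp_force: 12.2
```

At 24 N down the top gave only 0.2 mm, so the stirrer stays level. I'll take the hand away.

>>> drive_tool:
  rows:
    - {"dx": 0, "dy": 0, "dz": -0.05, "wx": 0, "wy": 0, "wz": 0, "hand": 0}
    - {"dx": 0, "dy": 0, "dz": -0.12, "wx": 0, "wy": 0, "wz": 0, "hand": 0}
    - {"dx": 0, "dy": 0, "dz": -0.3, "wx": 0, "wy": 0, "wz": 0, "hand": 0}
    - {"dx": 0, "dy": 0, "dz": -0.7, "wx": 0, "wy": 0, "wz": 0, "hand": 0}
    - {"dx": 0, "dy": 0, "dz": -1.3, "wx": 0, "wy": 0, "wz": 0, "hand": 0}
    - {"dx": -0.5, "dy": 0, "dz": -2, "wx": 0, "wy": 0, "wz": 0, "hand": 0}
    - {"dx": -1, "dy": 0, "dz": -2.6, "wx": 0, "wy": 0, "wz": 0, "hand": 0}
    - {"dx": -1.5, "dy": 0, "dz": -3, "wx": 0, "wy": 0, "wz": 0, "hand": 0}
    - {"dx": -1.8, "dy": 0, "dz": -3.2, "wx": 0, "wy": 0, "wz": 0, "hand": 0}
    - {"dx": -1.8, "dy": 0, "dz": -3.2, "wx": 0, "wy": 0, "wz": 0, "hand": 0}

```text
clock: 13.4
eef_pos: [0.476, 0.0369, 0.2339]
tool_rot: [0.83, 0.557, 0.001, 0.001]
ft_force: [-0.0, 0.8, 0.1]
grip_width: -0.0001
grasp_force: 0.0
```

```bash
python3 look.py w10
```

```text
13.45 [0.4758 0.0377 0.2326] tilt [ 0.001  0.001 -1.   ] yaw 67.76 [ 0.25 -0.03  0.8 ] -3.0987667078609236e-05 [ 0.08  0.2  -0.07  1.3   0.    2.04]
or 270 [314.94814815  91.41851852] [0.5092 0.1208 0.066 ]
yellow 1636 [315.  139.6] [0.49  0.074 0.012] poly [[332, 114], [297, 116], [298, 163], [331, 162]]
  z 0.002 [[0.5195, 0.0931], [0.4804, 0.1066], [0.4593, 0.0547], [0.4976, 0.0403]]
  z 0.022 [[0.5186, 0.0938], [0.4816, 0.1066], [0.4618, 0.0575], [0.4979, 0.044]]
white 2718 [222.4  21.4] [0.455 0.207 0.066] poly [[189, 0], [193, 27], [207, 44], [231, 49], [249, 36], [250, 0]]
  z 0.066 [[0.4354, 0.233], [0.4284, 0.213], [0.4335, 0.196], [0.4519, 0.184], [0.4718, 0.1874], [0.4851, 0.2127]]
white 15988 [364.5  48.8] [0.565 0.138 0.066] poly [[277, 0], [303, 115], [450, 81], [444, 0]]
  z 0.066 [[0.5071, 0.2037], [0.4902, 0.1052], [0.6311, 0.0812], [0.6435, 0.1483]]
white 8119 [ 77.8 327.3] [ 0.139 -0.02   0.066] poly [[91, 257], [38, 293], [61, 341], [0, 399], [49, 399], [144, 331]]
  z 0.066 [[0.2095, 0.0541], [0.1243, 0.0382], [0.1072, -0.0293], [-0.0273, -0.0773], [0.0339, -0.102], [0.2108, -0.0553]]
```

View pics/w10.png

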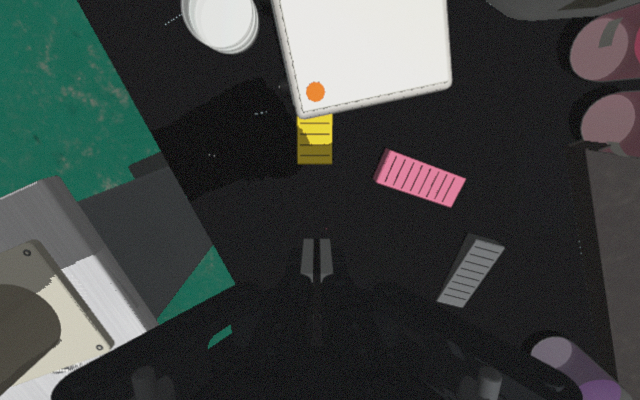

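The last view shows the wedge at (315,140), still under the corner below the dot at (315,91). The stirrer is in place, nothing else has moved, and the hand is clear, so I'll hand it in.

```bash
python3 -c "
from workcell import bot
print(bot.job_done())"
```

```text
the job is handed in; nothing more can be done
None
```

I pushed the yellow wedge under the bare foot until it jammed at about 7 N; the stirrer stayed level (0.2 mm give) under a 24 N press on the orange dot, nothing else moved in the views I took, the hand is clear, and I handed the job in at about 13.5 s; no verdict came back.

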